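# Clear the breakfast crusts and hold the toaster's crumb tray tipped over the waste tray

## Task

Hold the wooden scraper block and wipe all three crusts off the bread board into the shallow waste tray at the board's end, without touching the crusts with the fingers, then leave the scraper standing upright on the board. Then draw the crumb tray out of the toaster by its grip, lift it, and finish while holding it still over the middle of the waste tray, at least 15 cm above the table and tipped sideways or endways by about 45 degrees so that its crumbs run off, carried by the gripper alone. Leave the jar, mug, tin, spoon and shaker where they are.

Things in the scene. Friction and masses are not known exactly. Their poses are not given: they have to be found in the camera images.
- board: Fixed white plastic bread board, 200 (its x) x 300 (its y) x 32 thick, origin at the centre of its underside, so its top is at z = 32. Its -y end adjoins the catch tray; its +y end is the far end. Sizes in mm.
- catch: Fixed shallow open aluminium waste tray, 240 (x) x 150 (y), walls 26 high and 3 thick, origin at the centre of its underside. It lies against the board's -y end (3 mm gap), its axes along the board's; its rim is 6 mm lower than the board's top. It is the only open tray beside the board. Sizes in mm.
- scraper: Loose scraper block standing on the board near the +y end: light wood with a black foot, 130 wide (its x) x 32 thick (its y) x 70 high (z), 160 g, origin at the centre of its underside. Grip it across the 32 mm thickness, from above. It is symmetrical, either face can push. Sizes in mm.
- crust1: Loose hard bread crust on the board between scraper and catch tray, about 26 x 18 x 13 high, 10 g, origin at the centre of its underside. The crusts start within 45 of the board's long centre line. Sizes in mm.
- crust2: Loose hard bread crust on the board between scraper and catch tray, about 28 x 16 x 12 high, 10 g, origin at the centre of its underside. The crusts start within 45 of the board's long centre line. Sizes in mm.
- crust3: Loose hard bread crust on the board between scraper and catch tray, about 22 x 20 x 14 high, 10 g, origin at the centre of its underside. The crusts start within 45 of the board's long centre line. Sizes in mm.
- toaster: Fixed pop-up toaster, steel, 300 long (x) x 180 (y) x 190 high, origin at the centre of its underside; it stands to the robot's right with its front end (-x end, plane at x = -150) turned to the left, towards the catch tray. Under its front is the slot for the crumb tray: 122 wide, 24 high above the table, running 280 deep along its x. Sizes in mm.
- crumbtray: The toaster's crumb tray, loose, 180 g: a flat steel tray 210 long (x) x 114 wide (y), rims 12 high, floor 3 thick, lying on the table and pushed about half-way into the toaster's slot, axes along the toaster's. Origin at the centre of its underside. 80 to 110 of its -x end stand out of the slot. It slides out freely along its own -x; its rims have 4 mm play on each side and 12 above. At its -x end stands a black upright grip plate. Sizes in mm.
- tray_grip (a point): Top centre of the crumb tray's grip plate, 50 above the tray's underside and 99 from the tray's origin along the tray's -x. The plate is 12 thick (along the tray's x), 46 wide (along y), and reaches from the tray's floor (3) up to 50: pinch it from above across its thickness. Axes as the tray's. Sizes in mm.
- jamjar: Bystander: jam jar, radius 33, height 100; origin at the centre of its underside. Leave it alone. Sizes in mm.
- mug: Bystander: white mug, radius 40, height 90, handle at its +y; origin at the centre of its underside. Leave it alone. Sizes in mm.
- teatin: Bystander: plain steel tea tin, radius 36, height 110; origin at the centre of its underside. Leave it alone. Sizes in mm.
- spoon: Bystander: steel spoon, 170 long, lying; origin near its middle. Leave it alone. Sizes in mm.
- shaker: Bystander: small white salt shaker, radius 20, height 72; origin at the centre of its underside. Leave it alone. Sizes in mm.

How it is judged:
By the outcome, as a careful person would: the job done as asked, in the order asked, and still so for the second after the job is handed in, while the arm keeps its last pose, push and grip.
It also fails if it takes over 61 s, if anything falls off the work surface, if the arm or the gripper's body presses on something with over 40 N, if the wrist force passes 120 N, or if a joint passes its speed limit or range.

## Robot

A 6-joint arm with a two-finger parallel gripper is mounted at the origin on the work surface. World frame = base frame: x ahead of the robot, y to its left, z up, the work surface at z = 0. Lengths are in m, angles in rad, forces in N, time in s.
With the tool pointing down it reaches from about 0.3 to 0.85 m from the base axis. Payload 5.4 kg.
Tool frame: the origin (TCP) lies midway between the tips of the shut fingers; the grasp point (between the pads) lies 19 mm behind it; z points along the fingers, y is the line along which they close (so a half turn about z gives the same grasp; the last joint's range is limited). The gripper opens to 85 mm and grips with 20 to 120 N. Pads are 22 mm wide; open, the fingers measure 114 mm over their backs; the gripper's body (76 mm by 85 mm) begins 54 mm behind the grasp point. The pads swing forward as they close: fully open they stand 13 mm farther back than shut.
Start: joints at [0.935, 0.158, 1.597, -0, 1.386, -0.21], TCP at [0.238, 0.524, 0.231] pointing down, gripper open.
Joint ranges: [-2.91, 2.91], [-0.94, 2.29], [0.18, 2.7], [-1.29, 4.43], [0.17, 2.64], [-3, 3]. Speed limits (rad/s): [2.57, 2.57, 3.14, 3.14, 3.14, 3.14].

## Interface

Orientations are given as a 3x3 rotation matrix whose columns are the frame's x, y, z axes.
In Python, from rig import status, viewer, bot, look_for, cut_out gives the robot as it stands.
- The arm moves only by the shell command python3 -m inch 'ROWS' [OPENING] [FORCE]. ROWS is JSON, a list of rows, each a list of 2 entries, a list of its own where there are three numbers: the shift along the world's x, y, z in m, then the turn, a rotation vector about the world's x, y, z in degrees. In form: [[[dx, dy, dz], [ax, ay, az]], ...]. A call has 1 to 12 rows; each row shifts and turns the commanded pose from where the row before left it; what a row does not reach is not made up. A row lasts 1/12 s, in which the tool goes at most 41.7 mm and 7.16 degrees, less where a joint would pass 70% of its speed; a pose out of reach is approached as far as the arm can. A call is refused whole if a number of a shift passes 0.0417 or a number of a turn 7.16, either way. A call with a gripper value outside its range is refused whole. OPENING is the finger opening in m, from 0 to 0.0854, set as the call begins (- or left out, the last holds). The fingers move at their own pace and stop on an object; FORCE is the grip in N (left out, the last holds). Time passes only in rows, so rows that do not move let the fingers close. It gives the time, the measured TCP pose, the force, the opening and the grip force at its end, in the units of the state.
- status.observe(): the state, without advancing time (a new reading comes with each control period).
- viewer.capture(name): name is "side" or "top" or "wrist"; returns a dict with "color" (480x640x3 uint8, red, green, blue), "z_map" (480x640 float32, m along the optical axis (not along the pixel's ray), 0 where there is no reading), "fx", "fy", "cx", "cy" (pixels), "R" (3x3) and "t" (3): a world point X has camera coordinates R X + t. Camera axes: x right, y down, z forward; pixel columns grow to the right and rows downward; lengths in m; the calibration is good to about 2 mm. A picture is of the moment at which its call begins.
- bot.sign_off(): hands the job in; it is judged then, once.
Trained networks look in a picture, given as the dict that the camera call returned (one of the last four; its "shot" number tells which), for a name from the list of things; names that differ only in an ending like _2 or _b are one class to them, and where a whole thing is asked for, a point or a joint stands for the part that bears it (a point fixed in the world has none). Each returns a list of dicts, best first, with "conf" (0 to 1); they miss things now and then, are a little off and sometimes report something else, mostly with a low value. They report only what shows in the picture. A call takes as long as a camera call.
- look_for(picture, target): "rect" ([left, top, width, height] in pixels, round what is visible of it).
- cut_out(picture, target): "mask" (480x640 bool, what is visible of it) and "rect" ([left, top, width, height] in pixels, round what is visible of it).
The state is a dict: "time": time; "joint_positions": joint angles; "dq": joint speeds; "joint_efforts": joint torques, N m; "eef_pos": TCP position; "tcp_rot": TCP orientation; "contact_force": force on the tool from outside, world axes, zero at the start; "torque": the same for the moment, N m; "opening": opening from 0.0 (shut) to 1.0 (fully open); "finger_force": force on a finger pad.
Only numpy, scipy, OpenCV 4.12 (cv2) and the standard library are available. Lean on these libraries where they do the work, as an engineer would, in place of code of your own. Each camera call takes 0.05 s, during which the arm holds its last target. There are 200 camera calls.

## Working session

There is one attempt and no reset: what is moved stays moved. The work goes in short steps, Python scripts to look and compute and a shell command to move; the robot and the scene stay as the last step left them, time stands still between calls to the robot, and variables do not carry over. Pictures are saved under pics/ and viewed, at most 10 in all, crops included, and the job is handed in when it is done.

```bash
mkdir -p pics; cat > h.py <<'E'
import numpy as np, cv2
from rig import status, viewer, bot, look_for, cut_out
def pts(c,mask):
    v,u=np.nonzero(mask&(c["z_map"]>0)); z=c["z_map"][v,u]
    P=np.stack([(u-c["cx"])/c["fx"]*z,(v-c["cy"])/c["fy"]*z,z],1)
    return (P-c["t"])@np.asarray(c["R"])
def save(c,n): cv2.imwrite("pics/"+n,cv2.cvtColor(c["color"],cv2.COLOR_RGB2BGR))
def rectxy(P):
    (c,s,a)=cv2.minAreaRect((P[:,:2]*1000).astype(np.float32)); return np.round(c,1),np.round(s,1),round(a,1)
E
python3 - <<'E'
from h import *
c=viewer.capture("top"); save(c,"top0.png"); s=viewer.capture("side"); save(s,"side0.png")
for n in ["board","catch","scraper","crust1","crust2","crust3","toaster","crumbtray","tray_grip","jamjar","mug","teatin","spoon","shaker"]:
    for d in cut_out(c,n)[:3]:
        if d["conf"]<.3: continue
        P=pts(c,d["mask"]); 
        if len(P)<5: continue
        zt=np.percentile(P[:,2],95); T=P[P[:,2]>zt-.008]
        print(n,round(d["conf"],2),d["rect"],"z",np.round(np.percentile(P[:,2],[5,50,95])*1000),"all",*rectxy(P),"top",*rectxy(T))
E
```

```text
board 0.92 [97.9, 206.7, 133.0, 101.9] z [27. 31. 34.] all [527.9 294.8] [212.7 304.1] 7.3 top [521.7 293.9] [200.5 303.9] 7.2
catch 0.7 [220.9, 190.1, 73.2, 109.2] z [-1.  3. 24.] all [554.4  73.8] [251.8 157.4] 6.7 top [550.5  72.5] [241.  152.8] 7.3
catch 0.39 [258.1, 135.6, 46.2, 47.4] z [ 2. 40. 90.] all [740.2  18.5] [ 80.7 116.2] 18.2 top [746.3   0. ] [79.3 76.3] 0.4
scraper 0.9 [89.8, 233.4, 38.6, 63.1] z [ 32.  96. 103.] all [500.9 422.6] [ 88.9 144.2] 84.0 top [492.7 396.6] [ 34.1 130. ] 83.9
scraper 0.43 [217.9, 136.5, 31.5, 40.3] z [ 22.  96. 101.] all [744.4 120.8] [61.6 61.3] 70.5 top [747.4 122.8] [56.2 55.7] 45.2
crust1 0.53 [181.1, 266.3, 5.7, 6.4] z [38. 44. 47.] all [488.4 242.9] [21.1 17.5] 1.8 top [488.5 243.1] [21.1 17.4] 3.3
crust1 0.48 [317.5, 140.6, 27.7, 43.4] z [ 27. 107. 111.] all [ 746.5 -117.4] [ 70.  108.7] 46.2 top [ 733. -104.] [63.3 65. ] 89.9
crust2 0.53 [181.1, 266.3, 5.7, 6.4] z [38. 44. 47.] all [488.4 242.9] [21.1 17.5] 1.8 top [488.5 243.1] [21.1 17.4] 3.3
crust2 0.48 [317.5, 140.6, 27.7, 43.4] z [ 27. 107. 111.] all [ 746.5 -117.4] [ 70.  108
[... 922 characters left out ...]
.4 237.4] 87.3 top [ 483.3 -513.7] [291.3 170.2] 77.0
jamjar 0.64 [219.9, 138.7, 32.1, 38.1] z [ 16.  96. 101.] all [767.9 130.9] [110.6  69.3] 27.3 top [748.3 122.8] [57.4 57.1] 45.2
mug 0.86 [255.6, 135.0, 51.8, 48.2] z [ 1. 38. 90.] all [749.2  18.9] [122.8  79.7] 80.7 top [746.3   0. ] [76.3 79.3] 89.6
teatin 0.81 [316.4, 137.4, 27.5, 49.2] z [ 17. 107. 111.] all [ 755.3 -110.4] [ 71.2 117.4] 73.5 top [ 733. -104.] [63.3 65. ] 89.9
spoon 0.98 [338.9, 322.4, 70.5, 20.2] z [ 1. 12. 20.] all [ 339.2 -199.3] [165.9  47.3] 89.3 top [ 339.1 -199.3] [165.9  47.2] 89.2
shaker 0.73 [365.2, 172.5, 20.0, 21.9] z [ 7. 63. 72.] all [ 681.8 -205.9] [38.8 31.5] 83.1 top [ 684.9 -206.6] [29.  31.4] 15.0
```

View pics/top0.png

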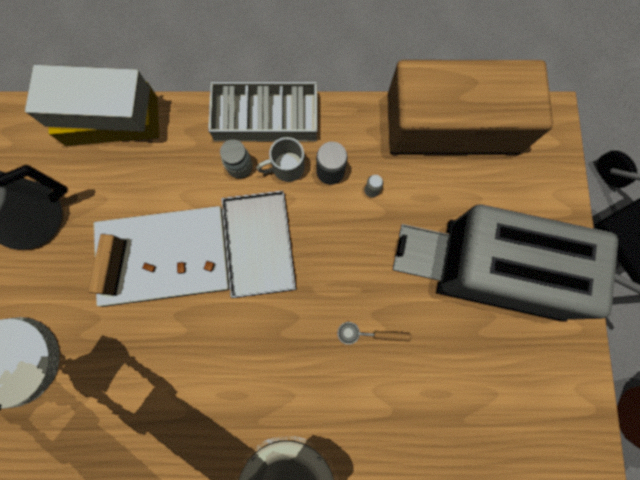

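```bash
python3 - <<'E'
from h import *
c=viewer.capture("top")
P=pts(c,np.ones((480,640),bool))
a=np.deg2rad(7.2); ex=np.array([np.cos(a),np.sin(a)]); ey=np.array([-np.sin(a),np.cos(a)])
b=np.array([.5217,.2939])
Q=P[:,:2]-b; L=np.stack([Q@ex,Q@ey],1)
m=(abs(L[:,0])<.097)&(L[:,1]<.08)&(L[:,1]>-.147)&(P[:,2]>.037)
g=L[m]
from scipy.cluster.hierarchy import fcluster,linkage
k=fcluster(linkage(g),.008,'distance')
for i in set(k): q=g[k==i]; print(len(q),"local",q.min(0).round(3),q.max(0).round(3),P[m][k==i].mean(0).round(3))
s=status.observe(); print(s["tcp_rot"],s["contact_force"],s["eef_pos"])
print("ey",ey)
E
```

```text
101 local [0.023 0.075] [0.045 0.08 ] [0.547 0.376 0.071]
87 local [-0.056 -0.123] [-0.03  -0.099] [0.492 0.178 0.045]
85 local [-0.039  0.012] [-0.015  0.041] [0.491 0.316 0.043]
1 local [-0.042  0.005] [-0.042  0.005] [0.479 0.293 0.038]
1 local [-0.021  0.063] [-0.021  0.063] [0.493 0.354 0.038]
1 local [0.01  0.029] [0.01  0.029] [0.528 0.324 0.037]
94 local [-0.051 -0.055] [-0.025 -0.037] [0.489 0.243 0.043]
1 local [-0.008 -0.022] [-0.008 -0.022] [0.516 0.271 0.037]
1 local [-0.001 -0.072] [-0.001 -0.072] [0.53  0.222 0.039]
1 local [0.049 0.015] [0.049 0.015] [0.568 0.315 0.037]
1 local [ 0.055 -0.034] [ 0.055 -0.034] [0.58  0.267 0.037]
[[-9.10708947e-01  4.13048682e-01  1.92174218e-05]
 [ 4.13048682e-01  9.10708947e-01 -9.44024926e-06]
 [-2.14007605e-05 -6.59588716e-07 -1.00000000e+00]] [ 1.04238921 -0.55772421 -0.19946834] [0.23751998 0.5236335  0.23131302]
ey [-0.12533323  0.9921147 ]
```

The picture shows the scraper at px (108,265), the crusts at (149,267), (181,267) and (209,266), the waste tray at (258,245), and the crumb tray at (420,250). This agrees with the networks' reports. Next I move above the scraper.

```bash
python3 -m inch '[[[0.0255,-0.0127,-0.006],[0,0,1.83]],[[0.0255,-0.0127,-0.006],[0,0,1.83]],[[0.0255,-0.0127,-0.006],[0,0,1.83]],[[0.0255,-0.0127,-0.006],[0,0,1.83]],[[0.0255,-0.0127,-0.006],[0,0,1.83]],[[0.0255,-0.0127,-0.006],[0,0,1.83]],[[0.0255,-0.0127,-0.006],[0,0,1.83]],[[0.0255,-0.0127,-0.006],[0,0,1.83]],[[0.0255,-0.0127,-0.006],[0,0,1.83]],[[0.0255,-0.0127,-0.006],[0,0,1.83]],[[0,0,0],[0,0,0]],[[0,0,0],[0,0,0]]]' 0.085 40
python3 - <<'E'
from h import *
c=viewer.capture("wrist"); save(c,"w1.png")
P=pts(c,np.ones((480,640),bool)); T=P[(abs(P[:,2]-.1)<.012)&(np.hypot(P[:,0]-.49,P[:,1]-.397)<.09)]
print(len(T),rectxy(T),T[:,2].mean() if len(T) else 0)
s=status.observe(); print(s["eef_pos"],s["tcp_rot"],s["joint_positions"])
E
```

```text
time: 1.85
eef_pos: [0.4933, 0.3957, 0.1706]
tcp_rot: [[-0.994, 0.109, -0.001], [0.109, 0.994, -0.0], [0.001, -0.0, -1.0]]
contact_force: [-0.7, 0.5, 1.0]
opening: 0.993
finger_force: 0.0
10857 (array([489.8, 397.3]), array([ 32.1, 128.9]), 83.4) 0.10231899648679472
[0.49243841 0.39651382 0.17107131] [[-9.94211133e-01  1.07441009e-01 -8.08137594e-04]
 [ 1.07440992e-01  9.94211461e-01  6.39326320e-05]
 [ 8.10328644e-04 -2.32645704e-05 -9.99999671e-01]] [ 4.86891997e-01  3.52240135e-01  1.48675005e+00  4.50644026e-04
  1.30328681e+00 -9.76374789e-01]
```

View pics/w1.png

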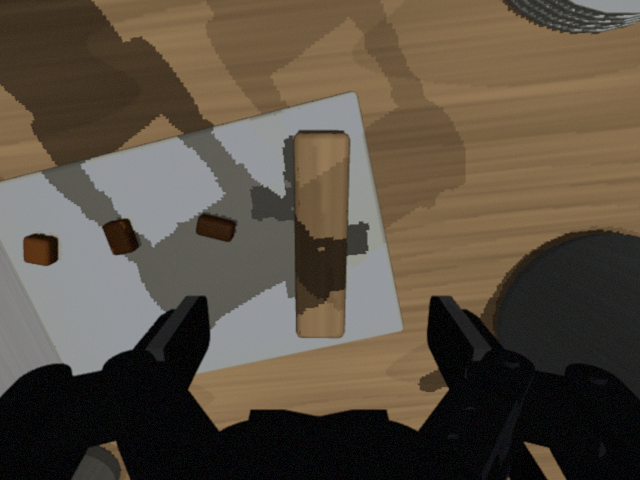

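The wrist view shows the scraper at px (320,233) centred and squared between the open fingers, with the crusts clear to its left at (40,249), (121,237) and (216,227). I descend and grip.

```bash
python3 -m inch '[[[-0.001,0.0005,-0.02],[0,0,0]],[[0,0,-0.02],[0,0,0]],[[0,0,-0.02],[0,0,0]],[[0,0,-0.02],[0,0,0]],[[0,0,-0.015],[0,0,0]],[[0,0,-0.01],[0,0,0]],[[0,0,0],[0,0,0]],[[0,0,0],[0,0,0]]]' 0.085 40
python3 -m inch '[[[0,0,0],[0,0,0]],[[0,0,0],[0,0,0]],[[0,0,0],[0,0,0]],[[0,0,0],[0,0,0]],[[0,0,0],[0,0,0]],[[0,0,0],[0,0,0]],[[0,0,0],[0,0,0]],[[0,0,0],[0,0,0]],[[0,0,0],[0,0,0]],[[0,0,0],[0,0,0]]]' 0.0 50
```

```text
time: 2.57
eef_pos: [0.4909, 0.3977, 0.0666]
tcp_rot: [[-0.994, 0.105, -0.0], [0.105, 0.994, 0.0], [0.0, 0.0, -1.0]]
contact_force: [0.4, 0.2, 0.4]
opening: 0.995
finger_force: 0.0
time: 3.4
eef_pos: [0.4921, 0.3974, 0.0672]
tcp_rot: [[-0.994, 0.106, 0.001], [0.106, 0.994, 0.001], [-0.001, 0.001, -1.0]]
contact_force: [0.6, -0.3, 5.1]
opening: 0.37
finger_force: 51.8
```

```bash
python3 -m inch '[[[0,0,0.002],[0,0,0]],[[-0.008,-0.001,0],[0,0,6.6]],[[-0.0085,-0.001,0],[0,0,6.7]],[[0,0,0],[0,0,0]],[[0.0015,-0.0119,0],[0,0,0]],[[0.0015,-0.0119,0],[0,0,0]],[[0.0015,-0.0119,0],[0,0,0]],[[0.0015,-0.0119,0],[0,0,0]],[[0.0015,-0.0119,0],[0,0,0]],[[0.0015,-0.0119,0],[0,0,0]],[[0.0015,-0.0119,0],[0,0,0]],[[0.0015,-0.0119,0],[0,0,0]]]'
python3 -m inch '[[[0.0015,-0.0119,0],[0,0,0]],[[0.0015,-0.0119,0],[0,0,0]],[[0.0015,-0.0119,0],[0,0,0]],[[0.0015,-0.0119,0],[0,0,0]],[[0,0,0],[0,0,0]],[[0,0,0],[0,0,0]]]'
python3 - <<'E'
from h import *
c=viewer.capture("top"); cv2.imwrite("pics/t2.png",cv2.resize(cv2.cvtColor(c["color"],4)[170:330,60:320],None,fx=3,fy=3))
E
```

```text
time: 4.4
eef_pos: [0.4872, 0.2985, 0.0683]
tcp_rot: [[-0.992, -0.125, 0.0], [-0.125, 0.992, 0.0], [-0.0, 0.0, -1.0]]
contact_force: [0.4, -0.1, -2.5]
opening: 0.367
finger_force: 50.9
time: 4.9
eef_pos: [0.4932, 0.2518, 0.0683]
tcp_rot: [[-0.992, -0.124, -0.0], [-0.124, 0.992, 0.0], [-0.0, 0.0, -1.0]]
contact_force: [-0.2, -0.0, -2.2]
opening: 0.364
finger_force: 50.9
```

View pics/t2.png

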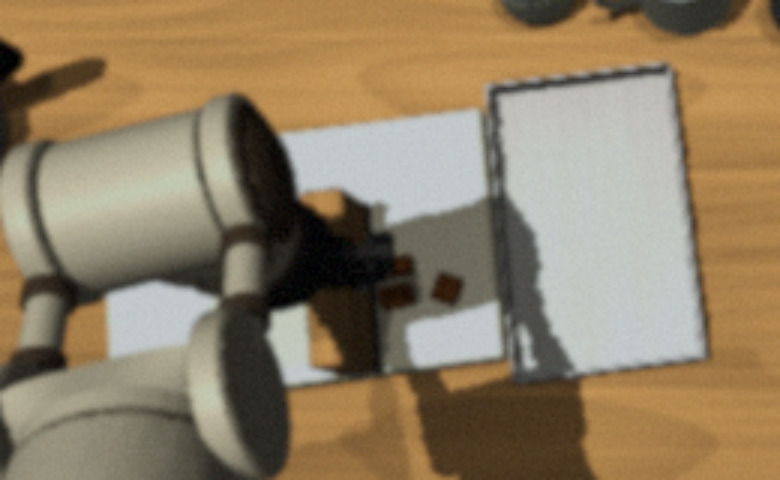

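The crusts are ahead of the foot at px (400,265), (398,295) and (447,288), well inside the scraper's width. I continue over the edge.

```bash
python3 -m inch '[[[0.0015,-0.0119,0],[0,0,0]],[[0.0015,-0.0119,0],[0,0,0]],[[0.0015,-0.0119,0],[0,0,0]],[[0.0015,-0.0119,0],[0,0,0]],[[0.0015,-0.0119,0],[0,0,0]],[[0.0015,-0.0119,0],[0,0,0]],[[0.0015,-0.0119,0],[0,0,0]],[[0.0015,-0.0119,0],[0,0,0]],[[0.0015,-0.0119,0],[0,0,0]],[[0.0015,-0.0119,0],[0,0,0]],[[0.0015,-0.0119,0],[0,0,0]],[[0,0,0],[0,0,0]]]'
python3 -m inch '[[[0,0,0.004],[0,0,0]],[[-0.0025,0.02,0],[0,0,0]],[[-0.004,0.032,0],[0,0,0]],[[-0.004,0.032,0],[0,0,0]],[[-0.004,0.032,0],[0,0,0]],[[-0.004,0.032,0],[0,0,0]],[[-0.0025,0.02,0],[0,0,0]],[[0,0,0],[0,0,0]],[[0,0,0],[0,0,0]]]'
python3 - <<'E'
from h import *
c=viewer.capture("top"); cv2.imwrite("pics/t3.png",cv2.resize(cv2.cvtColor(c["color"],4)[170:330,60:320],None,fx=3,fy=3))
E
```

```text
time: 5.95
eef_pos: [0.51, 0.1192, 0.0684]
tcp_rot: [[-0.992, -0.123, 0.0], [-0.123, 0.992, -0.001], [-0.0, -0.001, -1.0]]
contact_force: [0.2, -0.3, -2.8]
opening: 0.367
finger_force: 51.0
time: 6.7
eef_pos: [0.4879, 0.2908, 0.0724]
tcp_rot: [[-0.992, -0.129, 0.0], [-0.129, 0.992, -0.0], [-0.0, -0.0, -1.0]]
contact_force: [0.5, -0.3, -2.0]
opening: 0.364
finger_force: 50.9
```

View pics/t3.png

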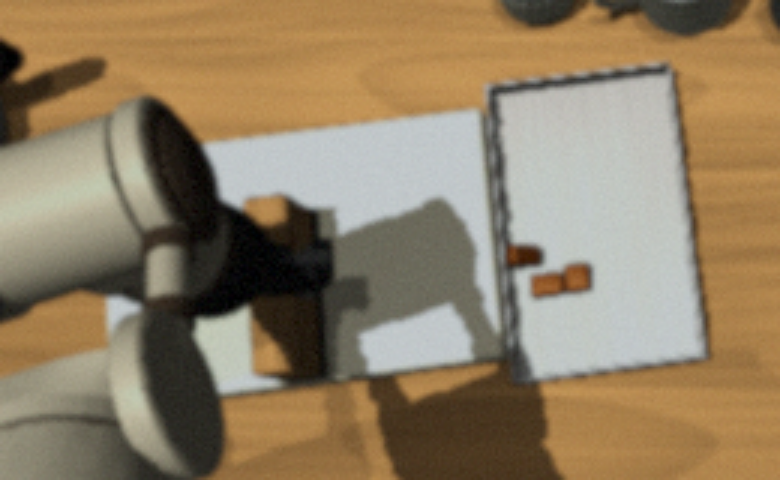

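All three crusts lie in the waste tray, at px (524,256), (547,285) and (578,278). I set the scraper down.

```bash
python3 -m inch '[[[0.015,0.002,0],[0,0,0]],[[0.015,0.002,0],[0,0,0]],[[0,0,-0.002],[0,0,0]],[[0,0,-0.002],[0,0,0]],[[0,0,-0.0015],[0,0,0]],[[0,0,0],[0,0,0]],[[0,0,0],[0,0,0]]]'
python3 - <<'E'
from h import *
c=viewer.capture("top")
for d in cut_out(c,"crust1")[:5]:
    P=pts(c,d["mask"]); print(round(d["conf"],2),d["rect"],P.mean(0).round(3),P[:,2].max().round(3))
P=pts(c,np.ones((480,640),bool))
a=np.deg2rad(7.2); ex=np.array([np.cos(a),np.sin(a)]); ey=np.array([-np.sin(a),np.cos(a)])
Q=P[:,:2]-[.5505,.0725]; L=np.stack([Q@ex,Q@ey],1)
m=(abs(L[:,0])<.112)&(abs(L[:,1])<.0745)&(P[:,2]>.009)
g=L[m]
from scipy.cluster.hierarchy import fcluster,linkage
k=fcluster(linkage(g),.004,'distance')
for i in set(k):
    q=g[k==i]
    if len(q)>15: print(len(q),"local",q.min(0).round(3),q.max(0).round(3),P[m][k==i][:,2].max())
E
```

```text
time: 7.33
eef_pos: [0.5183, 0.2927, 0.0672]
tcp_rot: [[-0.992, -0.125, 0.0], [-0.125, 0.992, -0.001], [0.0, -0.001, -1.0]]
contact_force: [-1.6, -3.2, 2.5]
opening: 0.367
finger_force: 51.6
0.59 [229.7, 251.2, 12.3, 5.3] [0.522 0.125 0.023] 0.032
305 local [-0.111  0.044] [0.112 0.074] 0.03195671092004674
163 local [-0.055  0.007] [-0.033  0.054] 0.019764960563219518
```

```bash
python3 -m inch '[[[0,0,0],[0,0,0]],[[0,0,0],[0,0,0]],[[0,0,0],[0,0,0]],[[0,0,0],[0,0,0]],[[0,0,0],[0,0,0]],[[0,0,0.015],[0,0,0]],[[0,0,0.025],[0,0,0]],[[0,0,0.03],[0,0,0]],[[0,0,0.03],[0,0,0]],[[0,0,0.03],[0,0,0]],[[0,0,0],[0,0,0]]]' 0.085 50
python3 -m inch '[[[0.004,-0.03,0],[0,0,0]],[[0.004,-0.03,0],[0,0,0]],[[0.004,-0.03,0],[0,0,0]],[[0.004,-0.03,0],[0,0,0]],[[0.004,-0.02,0],[0,0,0]],[[0,0,0],[0,0,0]],[[0,0,0],[0,0,0]]]'
python3 - <<'E'
from h import *
c=viewer.capture("wrist"); save(c,"w4.png")
for d in cut_out(c,"crust1")[:5]:
    P=pts(c,d["mask"]); print(round(d["conf"],2),d["rect"],P.mean(0).round(3),P.min(0).round(3),P.max(0).round(3))
E
```

```text
time: 8.35
eef_pos: [0.5222, 0.2949, 0.2045]
tcp_rot: [[-0.992, -0.126, 0.012], [-0.126, 0.992, 0.004], [-0.012, 0.003, -1.0]]
contact_force: [1.3, -0.1, 1.0]
opening: 0.997
finger_force: 0.0
time: 8.93
eef_pos: [0.5385, 0.1528, 0.1964]
tcp_rot: [[-0.992, -0.123, -0.0], [-0.123, 0.992, 0.0], [0.0, 0.001, -1.0]]
contact_force: [0.3, 0.6, -0.0]
opening: 0.996
finger_force: 0.0
0.98 [230.9, 143.3, 27.4, 28.8] [0.502 0.085 0.017] [0.492 0.072 0.003] [0.516 0.094 0.02 ]
0.84 [277.7, 172.7, 25.3, 25.8] [0.519 0.126 0.024] [0.511 0.114 0.003] [0.532 0.138 0.032]
0.63 [257.7, 144.5, 27.8, 22.6] [0.497 0.108 0.016] [0.488 0.092 0.004] [0.508 0.121 0.019]
```

View pics/w4.png

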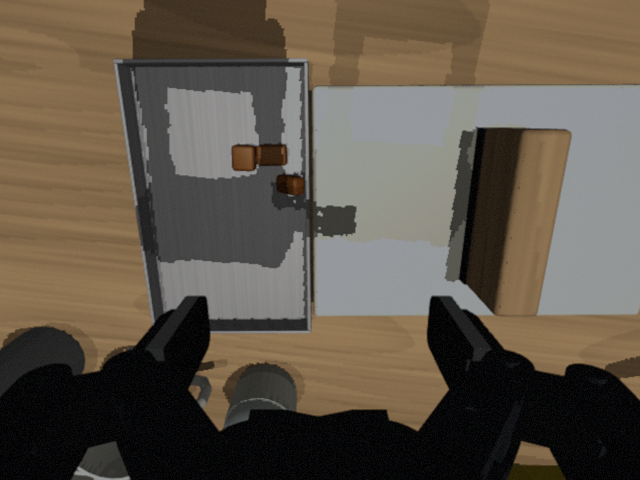

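The wrist view shows all three crusts inside the waste tray, at px (245,157), (272,155) and (290,184), and the scraper upright on the board at (520,220). I move on to the crumb tray's grip.

```bash
python3 -m inch '[[[0,-0.02,0],[0,0,-1.66]],[[0,-0.037,0],[0,0,-1.66]],[[0,-0.037,0],[0,0,-1.66]],[[0,-0.037,0],[0,0,-1.66]],[[0,-0.037,0],[0,0,-1.66]],[[0,-0.037,0],[0,0,-1.66]],[[0,-0.037,0],[0,0,-1.66]],[[0,-0.037,0],[0,0,-1.66]],[[0,-0.037,0],[0,0,-1.66]],[[0,-0.037,0],[0,0,-1.66]],[[0,-0.037,-0.015],[0,0,-1.66]],[[0,-0.03,-0.015],[0,0,-1.66]]]'
python3 -m inch '[[[0,0,-0.02],[0,0,0]],[[0,0,0],[0,0,0]],[[0,0,0],[0,0,0]]]'
python3 - <<'E'
from h import *
c=viewer.capture("wrist"); save(c,"w5.png")
P=pts(c,np.ones((480,640),bool)); T=P[(abs(P[:,2]-.05)<.008)&(np.hypot(P[:,0]-.54,P[:,1]+.268)<.05)]
print(len(T),rectxy(T),T[:,2].mean())
F=P[(P[:,2]<.02)&(P[:,2]>.008)&(np.hypot(P[:,0]-.53,P[:,1]+.32)<.12)]; print("rims",rectxy(F))
s=status.observe(); print(s["eef_pos"],np.rad2deg(np.arctan2(*s["tcp_rot"][[1,0],[1,1]])) if hasattr(s["tcp_rot"],'shape') else s["tcp_rot"])
E
```

```text
time: 10.03
eef_pos: [0.5397, -0.2685, 0.1676]
tcp_rot: [[-0.975, 0.221, 0.003], [0.221, 0.975, -0.002], [-0.003, -0.002, -1.0]]
contact_force: [0.5, -0.2, -0.1]
opening: 0.996
finger_force: 0.0
time: 10.28
eef_pos: [0.5381, -0.2648, 0.1455]
tcp_rot: [[-0.976, 0.219, -0.003], [0.219, 0.976, 0.003], [0.003, 0.002, -1.0]]
contact_force: [0.3, 0.2, -0.0]
opening: 0.996
finger_force: 0.0
1190 (array([ 538.9, -268.4]), array([11.7, 46. ]), 77.0) 0.05026312017606831
rims (array([ 513.3, -320.1]), array([124. , 151.6]), 76.9)
[ 0.53901059 -0.26507502  0.14696921] 77.3970544437173
```

View pics/w5.png

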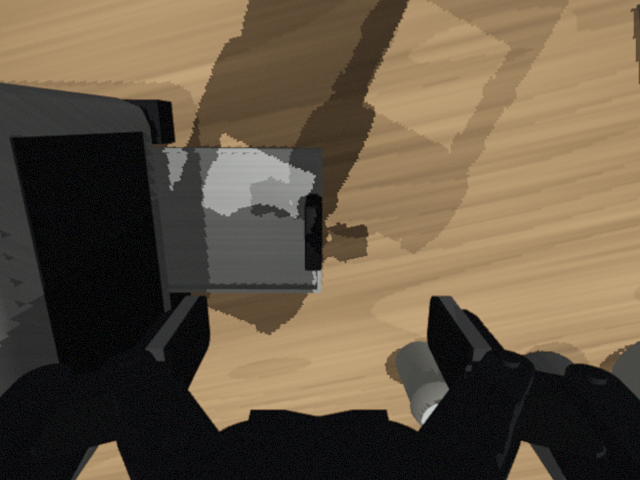

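The grip plate, at px (314,232), is centred between the fingers and the toaster front is clear at x<170. I descend, pinch with 110 N and pull.

```bash
python3 -m inch '[[[0,-0.0033,-0.02],[0,0,-0.4]],[[0,0,-0.025],[0,0,0]],[[0,0,-0.025],[0,0,0]],[[0,0,-0.025],[0,0,0]],[[0,0,-0.018],[0,0,0]],[[0,0,-0.01],[0,0,0]],[[0,0,-0.006],[0,0,0]],[[0,0,0],[0,0,0]],[[0,0,0],[0,0,0]]]'
python3 -m inch '[[[0,0,0],[0,0,0]],[[0,0,0],[0,0,0]],[[0,0,0],[0,0,0]],[[0,0,0],[0,0,0]],[[0,0,0],[0,0,0]],[[0,0,0],[0,0,0]],[[0,0,0],[0,0,0]],[[0,0,0],[0,0,0]],[[0,0,0],[0,0,0]],[[0,0,0],[0,0,0]],[[0,0,0],[0,0,0]],[[0,0,0],[0,0,0]]]' 0.0 110
```

```text
time: 11.08
eef_pos: [0.5397, -0.2701, 0.0193]
tcp_rot: [[-0.974, 0.226, 0.002], [0.226, 0.974, -0.001], [-0.002, -0.001, -1.0]]
contact_force: [0.4, -1.6, 1.1]
opening: 0.994
finger_force: 0.0
time: 12.08
eef_pos: [0.5388, -0.27, 0.0182]
tcp_rot: [[-0.974, 0.227, 0.0], [0.227, 0.974, -0.0], [-0.001, -0.0, -1.0]]
contact_force: [-0.4, 2.1, 5.7]
opening: 0.121
finger_force: 108.0
```

```bash
python3 -m inch '[[[0,0,0.001],[0,0,0]],[[0.0032,0.0136,0],[0,0,0]],[[0.0032,0.0136,0],[0,0,0]],[[0.0032,0.0136,0],[0,0,0]],[[0.0032,0.0136,0],[0,0,0]],[[0.0032,0.0136,0],[0,0,0]],[[0.0032,0.0136,0],[0,0,0]],[[0.0032,0.0136,0],[0,0,0]],[[0.0032,0.0136,0],[0,0,0]],[[0.0032,0.0136,0],[0,0,0]],[[0.0032,0.0136,0],[0,0,0]],[[0.0032,0.0136,0],[0,0,0]]]'
python3 - <<'E'
from h import *
c=viewer.capture("top"); save(c,"t6.png")
E
```

```text
time: 13.08
eef_pos: [0.574, -0.1188, 0.0188]
tcp_rot: [[-0.974, 0.227, -0.0], [0.227, 0.974, 0.0], [0.0, 0.0, -1.0]]
contact_force: [-0.4, -0.2, -2.1]
opening: 0.119
finger_force: 107.3
```

View pics/t6.png

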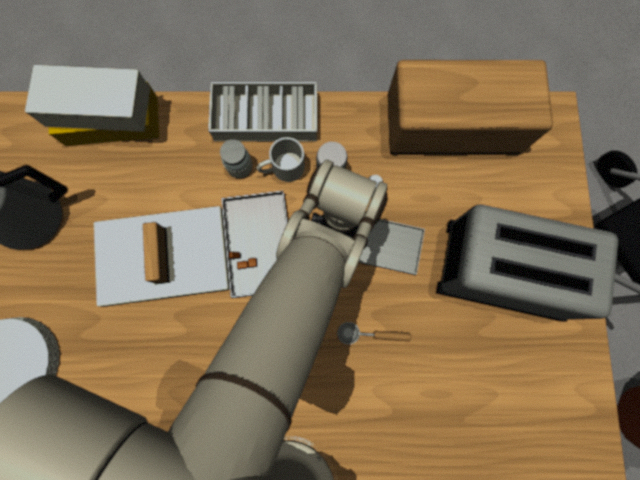

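The crumb tray is fully out, with its rear end at px 422 and the toaster at 445, and the scraper and crusts are in place. I lift it.

```bash
python3 -m inch '[[[0,0,0.01],[0,0,0]],[[0,0,0.02],[0,0,0]],[[0,0,0.022],[0,0,0]],[[0,0,0.022],[0,0,0]],[[0,0,0.022],[0,0,0]],[[0,0,0.022],[0,0,0]],[[0,0,0.022],[0,0,0]],[[0,0,0.022],[0,0,0]],[[0,0,0.022],[0,0,0]],[[0,0,0.022],[0,0,0]],[[0,0,0.022],[0,0,0]],[[0,0,0.02],[0,0,0]]]'
python3 -m inch '[[[0.0027,0.0166,0.006],[0,0,-5]],[[0.0027,0.0166,0.006],[0,0,-5.9]],[[0.0027,0.0166,0.006],[0,0,-5.9]],[[0.0027,0.0166,0.006],[0,0,-5.9]],[[0.0027,0.0166,0.006],[0,0,-5.9]],[[0.0027,0.0166,0.006],[0,0,-5.9]],[[0.0027,0.0166,0.006],[0,0,-5.9]],[[0.0027,0.0166,0.006],[0,0,-5.9]],[[0.0027,0.0166,0.006],[0,0,-5.9]],[[0.0027,0.0166,0.006],[0,0,-5.9]],[[0.0027,0.0166,0.006],[0,0,-5.9]],[[0.0027,0.0166,0.006],[0,0,-5.7]]]'
python3 - <<'E'
from h import *
c=viewer.capture("side"); save(c,"s7.png"); print(status.observe()["joint_positions"],status.observe()["opening"])
E
```

```text
time: 14.13
eef_pos: [0.5736, -0.1209, 0.2692]
tcp_rot: [[-0.974, 0.228, 0.001], [0.228, 0.974, -0.001], [-0.002, -0.001, -1.0]]
contact_force: [0.2, 0.3, -1.9]
opening: 0.121
finger_force: 107.5
time: 15.13
eef_pos: [0.6062, 0.0791, 0.3401]
tcp_rot: [[-0.119, 0.993, 0.001], [0.993, 0.119, -0.001], [-0.001, 0.001, -1.0]]
contact_force: [1.1, 0.9, -2.2]
opening: 0.121
finger_force: 107.5
[-0.06350848  0.20555815  1.32865012  0.00219903  1.60388015 -0.18050205] 0.12209429013976374
```

View pics/s7.png

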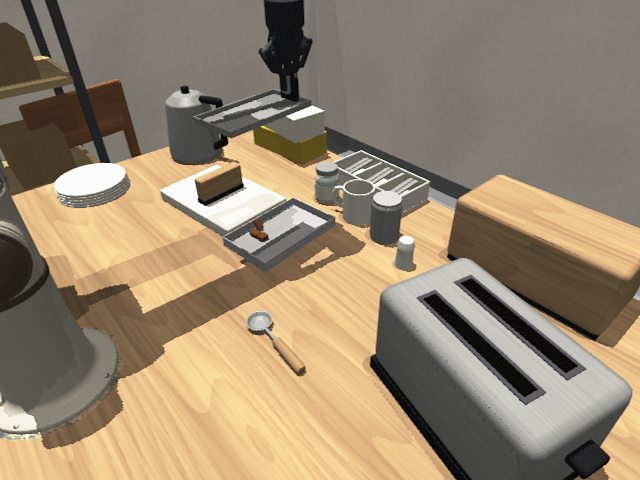

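The side view shows the tray held level by its grip at px (250,110), above the waste tray at (280,235), with the scraper and bystanders undisturbed. I tip it endways, far end down.

```bash
python3 -m inch '[[[0,0,0],[0.4,-3,0]],[[0,0,0],[0.62,-4.96,0]],[[0,0,0],[0.62,-4.96,0]],[[0,0,0],[0.62,-4.96,0]],[[0,0,0],[0.62,-4.96,0]],[[0,0,0],[0.62,-4.96,0]],[[0,0,0],[0.62,-4.96,0]],[[0,0,0],[0.62,-4.96,0]],[[0,0,0],[0.62,-4.96,0]],[[0,0,0],[0.25,-2,0]],[[0,0,0],[0,0,0]],[[0,0,0],[0,0,0]]]'
python3 - <<'E'
from h import *
s=status.observe(); R=np.array(s["tcp_rot"]); p=np.array(s["eef_pos"])
o=p-R[:,1]*.099+R[:,2]*.0185   # tray x = -tool y, tray z = -tool z
print("tray origin est",o.round(3),"tilt",np.degrees(np.arccos(-R[2,2])).round(1))
c=viewer.capture("side"); save(c,"s8.png")
for d in cut_out(c,"crumbtray")[:2]:
    P=pts(c,d["mask"]); P=P[(P[:,2]>.1)&(np.hypot(P[:,0]-.55,P[:,1]-.07)<.2)]
    q=P.mean(0); n=np.linalg.svd(P-q,full_matrices=False)[2][2]; print(d["conf"],d["rect"],len(P),np.percentile(P,2,axis=0).round(3),np.percentile(P,98,axis=0).round(3),n.round(2))
E
```

```text
time: 16.18
eef_pos: [0.6056, 0.0784, 0.3389]
tcp_rot: [[-0.125, 0.702, 0.701], [0.992, 0.089, 0.087], [-0.001, 0.707, -0.708]]
contact_force: [0.0, -0.3, -1.1]
opening: 0.123
finger_force: 107.8
tray origin est [0.549 0.071 0.256] tilt 45.0
0.92 [230.5, 81.3, 83.4, 107.8] 4166 [0.472 0.007 0.189] [0.615 0.126 0.35 ] [ 0.72  0.07 -0.69]
```

View pics/s8.png

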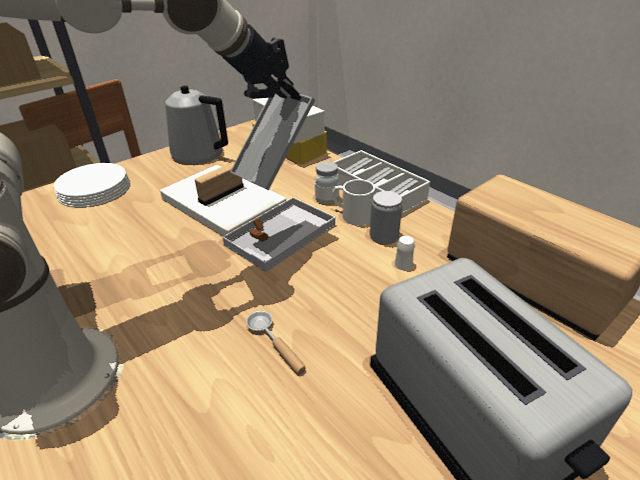

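The tray is tipped 45° over the middle of the waste tray (px 270,140), with its lowest edge at about 0.18 m. The scraper stands at (218,184) and the crusts are in the tray at (260,230). I let it settle and hand in.

```bash
python3 -m inch '[[[0,0,0],[0,0,0]],[[0,0,0],[0,0,0]],[[0,0,0],[0,0,0]],[[0,0,0],[0,0,0]],[[0,0,0],[0,0,0]],[[0,0,0],[0,0,0]]]'
python3 -c "from rig import bot; print(bot.sign_off())"
```

```text
time: 16.78
eef_pos: [0.6062, 0.079, 0.3388]
tcp_rot: [[-0.125, 0.701, 0.702], [0.992, 0.089, 0.088], [-0.0, 0.707, -0.707]]
contact_force: [0.3, -0.2, -1.9]
opening: 0.123
finger_force: 107.8
the job is handed in; nothing more can be done
None
```

Handed in at 16.8 s: all three crusts are in the waste tray, the scraper stands upright on the board, and the crumb tray is held still, tipped 45° endways over the middle of the waste tray with its lowest edge about 18 cm above the table; the jar, mug, tin, spoon and shaker were not touched.

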